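# Check the spring corner of a microscope mirror mount

### The arm

A 6-joint arm with a two-finger parallel gripper is mounted at the origin on the work surface. World frame = base frame: x ahead of the robot, y to its left, z up, the work surface at z = 0. Lengths are in m, angles in degrees, forces in N, time in s.
With the tool pointing down it reaches from about 0.35 to 0.875 m from the base axis. Payload 4.2 kg.
Tool frame: the origin (TCP) lies midway between the tips of the shut fingers; the grasp point (between the pads) lies 19 mm behind it; z points along the fingers, y is the direction in which the jaws open and shut (so a half turn about z gives the same grasp; the last joint's range is limited). The gripper opens to 87 mm and grips with 3 to 60 N. Pads are 19 mm wide; open, the fingers measure 117 mm over their backs; the gripper's body (75 mm by 190 mm) begins 51 mm behind the grasp point.
Start: joints at [86.895, 22.042, 0.453, 0, -68.411, -14.817], TCP at [0.192, 0.595, 0.223] pointing down, gripper open.
Joint ranges: [-179.83, 179.83], [-69.29, 118.12], [-61.27, 80.66], [-181.25, 117.63], [-171.15, -9.14], [-177.46, 177.46]. Speed limits (degrees/s): [159.86, 159.86, 180, 180, 180, 180].

### API

Orientations are given as a 3x3 rotation matrix whose columns are the frame's x, y, z axes.
In Python, from station import r gives the robot as it stands.
- The arm moves only by the tool carry_out, never from a script. Its argument "steps" is a list of rows, each a list of 2 entries, a list of its own where there are three numbers: the shift along the tool's x, y, z in cm, then the turn about the tool's z in degrees. In form: [[[x, y, z], twist], ...]. A call has 1 to 20 rows; each row is the pose to reach, as a shift and turn from the pose measured when the call began, along the tool's axes at that moment; what a row does not reach only later rows make up. A row lasts 1/10 s, in which the tool goes at most 50 mm and 8.59 degrees, less where a joint would pass 70% of its speed; a pose out of reach is approached as far as the arm can. A call with a gripper value outside its range is refused whole. "gripper" is the gripper's target within -1 to 1 (fully open at 1, half-way at 0, shut at -1), set as the call begins (left out, the last holds). The fingers move at their own pace and stop on an object; the grip force is fixed at half the most. Time passes only in rows, so rows that repeat a pose let the fingers close. It gives the time, the measured TCP pose, the force and the opening at its end, in the units of the state.
- r.sense(): the state, without advancing time (a new reading comes with each control period).
- r.capture(name): name is "scene" or "top" or "wrist"; returns the picture (384x512x3 uint8, red, green, blue); there is no depth.
- r.calibration(name): a dict with "camera_matrix" (3x3 intrinsics, pixels), "world_from_camera" (4x4, takes a point from camera to world coordinates). Camera axes: x right, y up, looking along -z (the intrinsics and any distortion apply to the point x, -y, -z); pixel columns grow to the right and rows downward; lengths in m; the calibration is good to about 2 mm. A picture is of the moment at which its call begins: read the wrist's pose just before it. calibration takes no time and is no camera call; for the wrist camera it gives the pose at the moment of the call.
- r.finish_job(): hands the job in, once; it reports no verdict.
Trained networks look in the newest picture that a camera, given by its name, has taken for a name from the list of things; names that differ only in an ending like _2 or _b are one class to them, and where a whole thing is asked for, a point or a joint stands for the part that bears it (a point fixed in the world has none). Each returns a list of dicts, best first, with "confidence" (0 to 1); they miss things now and then, are a little off and sometimes report something else, mostly with a low value. They report only what shows in the picture. A call takes as long as a camera call. They do not tell look-alikes from the thing itself.
- r.cut_out(camera, target): "pixels" (384x512 bool, what is visible of it).
- r.place_of(camera, target): "centre" ([x, y, z] in m, in world coordinates, good to about 4 mm: a listed point, or the origin of a listed thing).
The state is a dict: "time_s": time; "joints": joint angles; "joint_velocities": joint speeds; "effort": joint torques, N m; "tcp_pos": TCP position; "ee_rot": TCP orientation; "wrist_force": force on the tool from outside, world axes, zero at the start; "moment": the same for the moment, N m; "gripper_width": opening from 0.0 (shut) to 1.0 (fully open).
Only numpy, scipy, OpenCV 4.12 (cv2) and the standard library are available. Lean on these libraries where they do the work, as an engineer would, in place of code of your own. Each camera call takes 0.05 s, during which the arm holds its last target. There are 200 camera calls.

### The job

Check the spring of the mirror tilt mount with the yellow pad: with the fingertips press the yellow pad down until the mount's green pointer stands level with the red band on its scale, keep it on the band for about a second without driving it clear above the band, then let go so that the plate springs fully back. Push only on the pad, not on the pointer; do not press the mount with the blue pad, and leave everything else on the bench where it stands, nothing picked up.

Things in the scene. Friction and masses are not known exactly. Their poses are not given: they have to be found in the camera images.
- yellow_mount: Mirror tilt mount with the yellow pad, bolted down. Origin: underside centre, below the hinge line. Own x runs from pad (x -52 mm) to pointer tip (x +140 mm); hinge along y at height 60 mm. A dark 100 mm square plate stands cornerwise on two brass balls; its free corner (pad) is backed by a coil spring, the opposite one carries the pointer. Foot: x -80 to 155 mm, 145 mm wide, 12 mm thick.
- yellow_pad (a point): Round yellow press pad on the spring-backed corner, 26 mm across, 8 mm thick (the rules call it yellow_tilt_c1). This point: centre of its top face, at rest 74 mm above the bench; z is the face's outward direction. It moves down as it is pressed, tilting with the plate: about 2 N at first, about 8 N at 13 mm down, end stop at about 20 mm down.
- yellow_pointer (a point): Pointer (yellow_tilt_c2 and _c3 in the rules): a 5 mm steel needle with a green round tip 15 mm across, sliding in the 20 mm slot between two white upright scale strips (to 130 mm height). This point: centre of the tip's outer end, at rest 62 mm above the bench. It RISES when the pad is pressed: 10 mm down at the pad lifts it about 27 mm.
- yellow_mark: Red band clipped at the same height on both scale strips of this mount, 12 mm tall (6 mm above and below its origin). Origin: centre of the band, in the slot between the strips. It stands 16 to 38 mm above the pointer's resting height, differently in each case; it does not move.
- yellow_tilt (a joint): Tilt of the plate in rad about the hinge: 0 at rest (plate level, held up by the spring), grows as the pad is pressed, end stop at 0.40. Springs back to 0 when let go. Pointer rise is about 140 mm x sin(tilt).
- blue_mount: Mirror tilt mount with the blue pad, bolted down. Origin: underside centre, below the hinge line. Own x runs from pad (x -52 mm) to pointer tip (x +140 mm); hinge along y at height 60 mm. A dark 100 mm square plate stands cornerwise on two brass balls; its free corner (pad) is backed by a coil spring, the opposite one carries the pointer. Foot: x -80 to 155 mm, 145 mm wide, 12 mm thick.
- blue_pad (a point): Round blue press pad on the spring-backed corner, 26 mm across, 8 mm thick (the rules call it blue_tilt_c1). This point: centre of its top face, at rest 74 mm above the bench; z is the face's outward direction. It moves down as it is pressed, tilting with the plate: about 2 N at first, about 8 N at 13 mm down, end stop at about 20 mm down.
- blue_pointer (a point): Pointer (blue_tilt_c2 and _c3 in the rules): a 5 mm steel needle with a green round tip 15 mm across, sliding in the 20 mm slot between two white upright scale strips (to 130 mm height). This point: centre of the tip's outer end, at rest 62 mm above the bench. It RISES when the pad is pressed: 10 mm down at the pad lifts it about 27 mm.
- blue_mark: Red band clipped at the same height on both scale strips of this mount, 12 mm tall (6 mm above and below its origin). Origin: centre of the band, in the slot between the strips. It stands 16 to 38 mm above the pointer's resting height, differently in each case; it does not move.
- blue_tilt (a joint): Tilt of the plate in rad about the hinge: 0 at rest (plate level, held up by the spring), grows as the pad is pressed, end stop at 0.40. Springs back to 0 when let go. Pointer rise is about 140 mm x sin(tilt).
- dropper: Bystander: amber dropper bottle with black cap, 34 mm across, 75 mm tall. Loose; origin at the centre of its underside.
- objective: Bystander: small brass microscope objective standing on end, 26 mm across, 42 mm tall. Loose; origin at the centre of its underside.
- slide_box: Bystander: green slide box 85 x 60 x 32 mm. Loose; origin at the centre of its underside.
- cup: Bystander: yellow plastic cup 64 mm across, 75 mm tall. Loose; origin at the centre of its underside.
- beaker: Bystander: clear glass beaker 66 mm across, 85 mm tall. Loose; origin at the centre of its underside.
- brush: Bystander: flat lens brush with wooden handle, 160 mm long. Loose; origin under its middle.
- dish: Bystander: clear petri dish 80 mm across, 14 mm tall. Loose; origin at the centre of its underside.
Not all that is in view belongs to the job. Leave any purple look-alike of the yellow_mount alone. Leave any orange look-alike of the blue_mount alone.

How it is judged:
By the outcome, as a careful person would: the job done as asked, in the order asked, and still so for the second after the job is handed in, with the robot touching nothing.
It also fails if it takes over 38 s, if anything falls off the work surface, if the arm or the gripper's body presses on something with over 40 N, if the wrist force passes 120 N, or if a joint passes its speed limit or range.

## Working session

There is one attempt and no reset: what is moved stays moved. The work goes in short steps, Python scripts to look and compute and a tool call to move; the robot and the scene stay as the last step left them, time stands still between calls to the robot, and variables do not carry over. Pictures are saved under pics/ and viewed, about 8 in all and at most 12, crops included, and the job is handed in when it is done.

Besides the shell and the picture viewer there is one more tool, called after "Emit:" by a JSON object that holds its "fn" and its "kwargs", one argument or row to a line. carry_out: Moves the arm, as the interface text tells. Its arguments: {"type":"object","properties":{"steps":{"type":"array","items":{"type":"array"}},"gripper":{"type":"number"}},"required":["steps"]}

```bash
mkdir -p pics; cat > h.py <<'E'
import numpy as np, cv2
from station import r
def save(img,n): cv2.imwrite('pics/'+n+'.png',cv2.cvtColor(img,cv2.COLOR_RGB2BGR))
E
python3 - <<'E'
from h import *
a=r.capture('scene');b=r.capture('top')
save(a,'scene0');save(b,'top0')
for c in('scene','top'):
  for t in('yellow_pad','yellow_mark','yellow_pointer','blue_pad','yellow_mount','blue_mount'):
    print(c,t,[(np.round(d['centre'],3).tolist(),round(d['confidence'],2)) for d in r.place_of(c,t)][:4])
s=r.sense();print(s['tcp_pos'],np.round(s['ee_rot'],3).tolist(),s['time_s'],s['wrist_force'])
E
```

```text
scene yellow_pad [([0.446, 0.297, 0.074], 0.93), ([0.218, -0.155, 0.069], 0.63), ([0.68, 0.431, -0.001], 0.29)]
scene yellow_mark [([0.609, 0.246, 0.098], 0.37)]
scene yellow_pointer [([0.627, 0.237, 0.06], 0.82), ([0.41, -0.166, 0.062], 0.62)]
scene blue_pad [([0.149, -0.453, 0.073], 0.75), ([0.581, -0.185, 0.071], 0.57)]
scene yellow_mount [([0.494, 0.282, -0.004], 0.72), ([0.27, -0.163, -0.001], 0.63)]
scene blue_mount [([0.631, -0.175, -0.0], 0.87), ([0.204, -0.452, -0.002], 0.78)]
top yellow_pad [([0.221, -0.156, 0.073], 0.66), ([0.447, 0.294, 0.07], 0.58), ([0.579, -0.177, 0.072], 0.55)]
top yellow_mark []
top yellow_pointer [([0.413, -0.17, 0.061], 0.98), ([0.629, 0.244, 0.067], 0.85)]
top blue_pad [([0.576, -0.178, 0.076], 0.65), ([0.148, -0.455, 0.078], 0.59), ([0.33, 0.404, -0.003], 0.17)]
top yellow_mount [([0.274, -0.16, -0.004], 0.73), ([0.492, 0.283, -0.002], 0.57)]
top blue_mount [([0.627, -0.176, 0.001], 0.61), ([0.209, -0.451, -0.0], 0.6)]
[0.19230057 0.59463089 0.22256752] [[0.951, -0.308, -0.0], [-0.308, -0.951, -0.0], [-0.0, 0.0, -1.0]] 0.7 [0.36254411 1.6125151  0.19799236]
```

View pics/scene0.png

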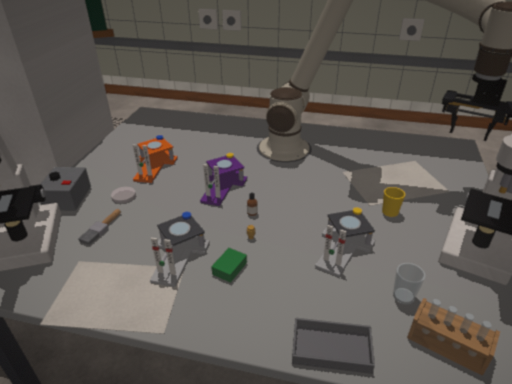

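View pics/top0.png

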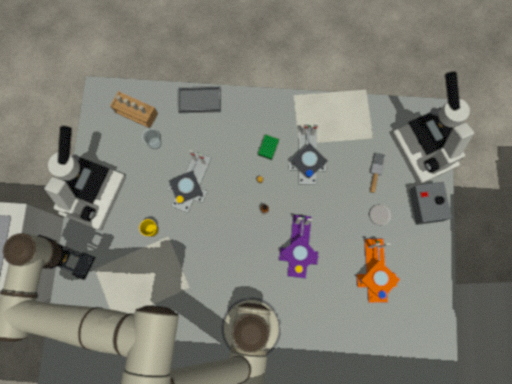

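The scene picture shows the real yellow-pad mount at (350,230), with its strips at (333,245). The purple look-alike is at (225,170). The target pad is at about (0.445, 0.296, 0.074), and the two views and the mount geometry agree on that. The tool x axis already lies along the mount's x axis.

Emit:
{"fn": "carry_out", "kwargs": {
  "steps": [
    [[1.5,1,0],0],
    [[5,3,0],0],
    [[8.5,5.3,0],0],
    [[12,7.5,0],0],
    [[15.5,9.7,0],0],
    [[19,11.9,0],0],
    [[22.5,14,0],0],
    [[26,16.2,0],0],
    [[29,18.2,0],0],
    [[31.5,19.6,0],0],
    [[32.8,20.4,0],0],
    [[33,20.6,0],0],
    [[33,20.6,0],0],
    [[33,20.6,0],0]
  ],
  "gripper": -1
}}

```text
time_s: 2.1
tcp_pos: [0.4424, 0.2976, 0.2226]
ee_rot: [[0.952, -0.307, -0.0], [-0.307, -0.952, 0.0], [-0.0, -0.0, -1.0]]
wrist_force: [0.3, 0.5, 0.3]
gripper_width: 0.005
```

```bash
python3 - <<'E'
from h import *
s=r.sense();print(s['tcp_pos'],np.round(s['ee_rot'],3).tolist(),s['time_s'],s['wrist_force'],s['gripper_width'])
w=r.capture('wrist');C=r.calibration('wrist');save(w,'w1')
print(np.round(C['world_from_camera'],3).tolist(),C['camera_matrix'])
for t in('yellow_pad','yellow_mark','yellow_pointer'):
    print(t,[(np.round(d['centre'],3).tolist(),round(d['confidence'],2)) for d in r.place_of('wrist',t)][:3])
a=r.capture('scene');cv2.imwrite('pics/s1.png',cv2.resize(a[190:290,290:400,::-1],None,fx=6,fy=6,interpolation=cv2.INTER_CUBIC))
E
```

```text
[0.44239377 0.29764947 0.22259182] [[0.952, -0.307, -0.0], [-0.307, -0.952, 0.0], [-0.0, -0.0, -1.0]] 2.1 [0.30083815 0.48360297 0.29613324] 0.00509449004145206
[[-0.307, 0.923, 0.233, 0.505], [-0.952, -0.297, -0.075, 0.278], [-0.0, -0.245, 0.97, 0.385], [0.0, 0.0, 0.0, 1.0]] [[276.53530952   0.         254.0548608 ]
 [  0.         276.53530952 192.95365545]
 [  0.           0.           1.        ]]
yellow_pad []
yellow_mark []
yellow_pointer [([0.495, 0.276, 0.002], 0.27)]
```

View pics/w1.png

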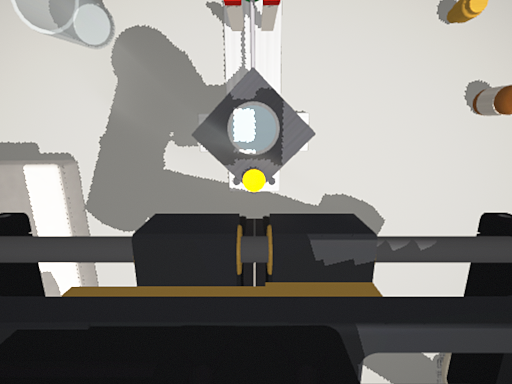

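View pics/s1.png

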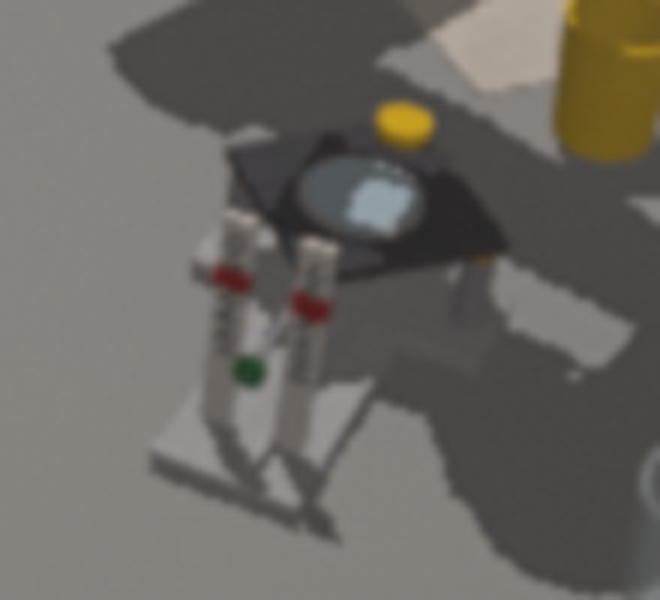

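```bash
cat >> h.py <<'E'
def proj(C,p):
    T=np.linalg.inv(C['world_from_camera']);q=T[:3,:3]@np.array(p)+T[:3,3]
    u=C['camera_matrix']@np.array([q[0],-q[1],-q[2]]);return u[:2]/u[2]
def ray(C,uv,z):
    d=np.linalg.inv(C['camera_matrix'])@np.array([*uv,1.]);d=C['world_from_camera'][:3,:3]@(d*[1,-1,-1])
    o=C['world_from_camera'][:3,3];return o+d*(z-o[2])/d[2]
def blobs():
    a=r.capture('scene').astype(int);sub=a[190:290,310:365];R,G,B=sub[...,0],sub[...,1],sub[...,2]
    def cen(w):
        w=np.clip(w,0,None);y,x=np.mgrid[190:290,310:365];return np.array([(w*x).sum(),(w*y).sum()])/w.sum(),int((w>0).sum())
    red=cen(np.where(B<R*0.7,R-np.maximum(G,B)-35,0)*(G-B<25)); grn=cen(G-np.maximum(R,B)-15)
    return a,red,grn
E
python3 - <<'E'
from h import *
w=r.capture('wrist').astype(int);C=r.calibration('wrist')
y,x=np.nonzero((w[...,0]>180)&(w[...,1]>150)&(w[...,2]<90));m=(abs(x-254)<30)&(abs(y-180)<30)
print('pad',x[m].mean(),y[m].mean(),ray(C,(x[m].mean(),y[m].mean()),.074))
a,red,grn=blobs();S=r.calibration('scene');print(red,grn,S['world_from_camera'][:3,3])
o=np.array([.493,.2825]);e=np.array([.956,-.292])
for z in (.062,.078,.084,.09,.096,.1,.13):
    print(z,proj(S,[*(o+.14*e),z]).round(1),proj(S,[*(o+.13*e),z]).round(1))
E
```

```text
pad 253.4561403508772 179.77443609022558 [0.44540343 0.29745081 0.074     ]
(array([335.04871795, 238.57692308]), 31) (array([331.3258427 , 250.98876404]), 15) [1.43843048 0.24208679 0.80701505]
0.062 [331.5 251.6] [333.  249.3]
0.078 [332.2 247. ] [333.6 244.7]
0.084 [332.4 245.3] [333.9 243. ]
0.09 [332.6 243.5] [334.1 241.3]
0.096 [332.9 241.8] [334.4 239.5]
0.1 [333.1 240.6] [334.5 238.4]
0.13 [334.3 231.6] [335.8 229.4]
```

Emit:
{"fn": "carry_out", "kwargs": {
  "steps": [
    [[2,0,0],0],
    [[5,0,0],0],
    [[7.5,0,0],0],
    [[8,0,0],0],
    [[8,0,0],0],
    [[8,0,0],0]
  ]
}}

```text
time_s: 3.05
tcp_pos: [0.5181, 0.2731, 0.2224]
ee_rot: [[0.952, -0.307, -0.001], [-0.307, -0.952, -0.0], [-0.001, 0.0, -1.0]]
wrist_force: [0.3, 0.6, -0.4]
gripper_width: 0.005
```

```bash
python3 - <<'E'
from h import *
w=r.capture('wrist');C=r.calibration('wrist');np.savez('a.npz',w=w,**C)
E
```

Emit:
{"fn": "carry_out", "kwargs": {
  "steps": [
    [[2,0,0],0],
    [[6,0,0],0],
    [[10,0,0],0],
    [[11.5,0,0],0],
    [[12,0,0],0],
    [[12,0,0],0],
    [[12,0,0],0]
  ]
}}

```text
time_s: 3.8
tcp_pos: [0.6311, 0.2371, 0.2228]
ee_rot: [[0.952, -0.305, -0.001], [-0.305, -0.952, 0.0], [-0.001, -0.0, -1.0]]
wrist_force: [-0.3, 0.2, -0.4]
gripper_width: 0.007
```

```bash
python3 - <<'E'
from h import *
w=r.capture('wrist');C=r.calibration('wrist');np.savez('b.npz',w=w,**C)
A=np.load('a.npz')
o=np.hstack([A['w'][20:220,190:320],w[20:220,190:320]])
o=cv2.resize(o[...,::-1],None,fx=3,fy=3,interpolation=cv2.INTER_NEAREST)[:600];cv2.imwrite('pics/ab.png',o)
for K in(A,np.load('b.npz')):
    p=K['w'].astype(int);m=((p[...,0]>110)&(p[...,1]<60)&(p[...,2]<60)).astype(np.uint8)
    n,_,st,ce=cv2.connectedComponentsWithStats(m);print([(st[i].tolist(),ce[i].round(1).tolist()) for i in range(1,n) if st[i][4]>15])
E
```

```text
[([226, 93, 16, 2, 18], [233.5, 93.9]), ([262, 93, 14, 2, 25], [267.8, 93.4])]
[([229, 203, 14, 4, 41], [235.5, 204.2]), ([262, 203, 14, 4, 38], [268.2, 204.1])]
```

View pics/ab.png

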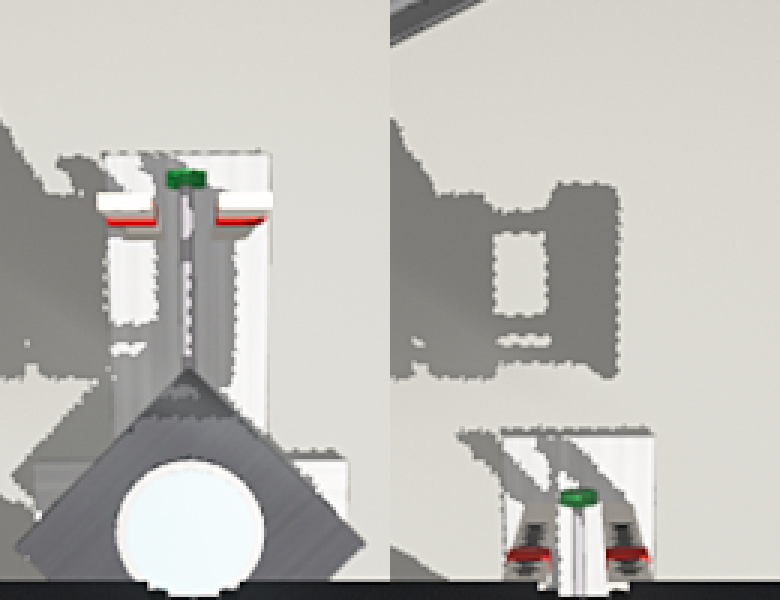

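The two wrist views show the strips and the red clips. In view a, the strip tops are at rows 84–90 and the red at 91–95. In view b, the red is at rows 202–208. The foot edge and the green tip can serve as references.

```bash
python3 - <<'E'
from h import *
A=np.load('a.npz');B=np.load('b.npz');o=np.array([.493,.2825]);e=np.array([.956,-.292])
mx=lambda K,u,v,z:round(float((ray(K,(u,v),z)[:2]-o)@e)*1e3,1)
for n,K,cols in(('a',A,(238,265)),('b',B,(235,268))):
    for c in cols:
        print(n,c,[(y,*K['w'][y,c].tolist()) for y in (range(82,97) if n=='a' else range(192,213))])
print('foot edge(155) a,b',mx(A,255,70.5,.012),mx(B,255,163.8,.012))
print('green mid',mx(A,252,79.5,.062),mx(B,252,185.7,.062))
print('strip top a outer/inner',mx(A,265,84,.13),mx(A,265,90,.13))
for z in(.08,.084,.088,.092,.096,.1,.104,.108):print(z,'a92,95',mx(A,265,92.5,z),mx(A,265,95,z),'b 202,208',mx(B,265,202,z),mx(B,265,208,z))
E
```

```text
a 238 [(82, 244, 242, 242), (83, 242, 241, 240), (84, 252, 251, 249), (85, 255, 255, 254), (86, 255, 255, 255), (87, 255, 255, 255), (88, 255, 255, 255), (89, 250, 246, 237), (90, 152, 148, 139), (91, 168, 175, 166), (92, 203, 148, 140), (93, 245, 75, 67), (94, 204, 4, 0), (95, 139, 103, 98), (96, 176, 167, 159)]
a 265 [(82, 249, 249, 248), (83, 201, 199, 198), (84, 249, 245, 238), (85, 255, 255, 255), (86, 255, 255, 254), (87, 255, 255, 255), (88, 255, 255, 255), (89, 237, 231, 224), (90, 164, 161, 151), (91, 167, 177, 168), (92, 218, 136, 127), (93, 243, 42, 32), (94, 180, 0, 0), (95, 116, 111, 106), (96, 142, 144, 138)]
b 235 [(192, 150, 145, 138), (193, 154, 150, 143), (194, 126, 122, 118), (195, 104, 101, 97), (196, 101, 98, 95), (197, 99, 95, 92), (198, 91, 88, 86), (199, 78, 77, 75), (200, 96, 94, 92), (201, 69, 75, 74), (202, 101, 52, 48), (203, 130, 51, 49), (204, 120, 37, 36), (205, 142, 37, 33), (206, 110, 36, 34), (207, 57, 62, 60), (208, 89, 88, 86), (209, 64, 63, 61), (210, 66, 64, 62), (211, 87, 84, 83), (212, 140, 136, 129)]
b 268 [(192, 152, 147, 141), (193, 160, 155, 147), (194, 109, 106, 101), (195, 27, 27, 28), (196, 53, 51, 51), (197, 60, 59, 58), (198, 60, 59, 58), (199, 60, 59, 58), (200, 60, 60, 59), (201, 57, 64, 64), (202, 102, 50, 48), (203, 126, 34, 30), (204, 121, 33, 30), (205, 145, 36, 32), (206, 105, 33, 31), (207, 36, 48, 47), (208, 79, 79, 76), (209, 76, 75, 73), (210, 49, 47, 47), (211, 93, 91, 87), (212, 141, 136, 130)]
foot edge(155) a,b 155.8 157.4
green mid 138.2 138.3
strip top a outer/inner 124.7 119.8
0.08 a92,95 122.8 120.4 b 202,208 123.0 115.8
0.084 a92,95 122.4 120.0 b 202,208 124.1 117.0
0.088 a92,95 122.0 119.6 b 202,208 125.3 118.3
0.092 a92,95 121.6 119.3 b 202,208 126.4 119.5
0.096 a92,95 121.2 118.9 b 202,208 127.6 120.8
0.1 a92,95 120.8 118.5 b 202,208 128.7 122.0
0.104 a92,95 120.4 118.1 b 202,208 129.9 123.2
0.108 a92,95 120.0 117.8 b 202,208 131.0 124.5
```

The wrist view puts the band centre at about z = 0.096, which is a rise of 34 mm, a tilt of 0.245 and a pad depth of about 12.5 mm. The scene view's range of 0.0945–0.0995 agrees. I'll go back over the pad about 5 mm outward, so the finger edge stays on the pad as it tilts.

Emit:
{"fn": "carry_out", "kwargs": {
  "steps": [
    [[-2,0,0],0],
    [[-6,0,0],0],
    [[-10,0,0],0],
    [[-14,0,0],0],
    [[-17.5,0,1],0],
    [[-19.3,0,3],0],
    [[-20,0,6],0],
    [[-20,0,9],0],
    [[-20,0,11.5],0],
    [[-20,0,13.2],0],
    [[-20,0,13.8],0],
    [[-20,0,13.8],0],
    [[-20,0,13.8],0]
  ]
}}

```text
time_s: 5.15
tcp_pos: [0.4409, 0.2989, 0.0863]
ee_rot: [[0.953, -0.304, 0.001], [-0.304, -0.953, 0.002], [0.001, -0.002, -1.0]]
wrist_force: [0.4, 0.7, -0.1]
gripper_width: 0.008
```

```bash
python3 - <<'E'
from h import *
w=r.capture('wrist');a,red,grn=blobs();print(red,grn)
o=np.hstack([cv2.resize(w[150:300,180:330],(450,450)),cv2.resize(a[200:275,310:370].astype(np.uint8),(360,450),interpolation=cv2.INTER_CUBIC)[:,:350]]);save(o,'pre')
E
```

```text
(array([335.20634921, 238.64550265]), 32) (array([331.28888889, 251.04444444]), 14)
```

View pics/pre.png

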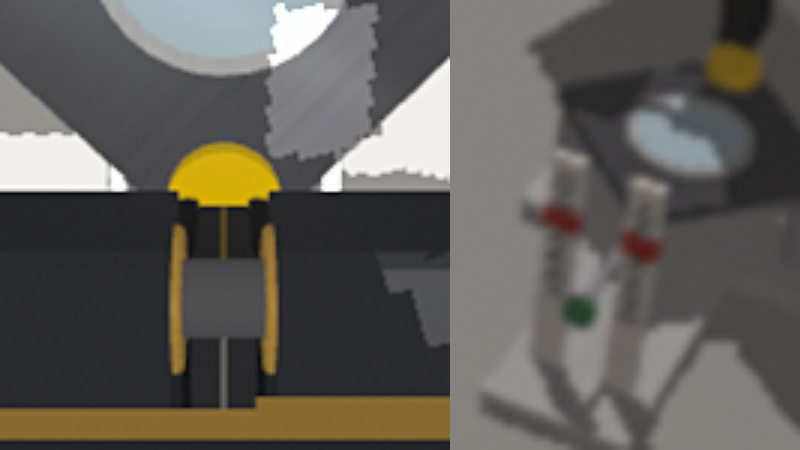

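The fingertips stand centred over the yellow pad, and the pointer is at rest at scene pixel (331,251). I'll press gradually.

Emit:
{"fn": "carry_out", "kwargs": {
  "steps": [
    [[0,0,0.4],0],
    [[0,0,0.8],0],
    [[0,0,1.1],0],
    [[0,0,1.4],0],
    [[0,0,1.6],0],
    [[0,0,1.8],0],
    [[0,0,1.9],0],
    [[0,0,1.9],0]
  ]
}}

```text
time_s: 6.05
tcp_pos: [0.4401, 0.2991, 0.0676]
ee_rot: [[0.953, -0.305, -0.0], [-0.305, -0.953, 0.002], [-0.001, -0.002, -1.0]]
wrist_force: [-5.9, 1.4, 5.9]
gripper_width: 0.002
```

```bash
python3 - <<'E'
from h import *
a,red,grn=blobs();s=r.sense();print(red,grn,s['tcp_pos'],s['wrist_force'])
E
```

```text
(array([335.08108108, 238.62702703]), 30) (array([332.5       , 244.95070423]), 20) [0.44007992 0.29904446 0.06769033] [-6.51950722  1.33892639  6.52140639]
```

Emit:
{"fn": "carry_out", "kwargs": {
  "steps": [
    [[0,0,0.15],0],
    [[0,0,0.3],0],
    [[0,0,0.4],0],
    [[0,0,0.45],0],
    [[0,0,0.45],0],
    [[0,0,0.45],0]
  ]
}}

```text
time_s: 6.7
tcp_pos: [0.4396, 0.2992, 0.0639]
ee_rot: [[0.953, -0.304, -0.0], [-0.304, -0.953, 0.002], [-0.001, -0.002, -1.0]]
wrist_force: [-5.7, -0.1, 8.3]
gripper_width: 0.009
```

```bash
python3 - <<'E'
from h import *
a,red,grn=blobs();s=r.sense();print(red,grn,s['tcp_pos'],s['wrist_force'])
save(cv2.resize(a[190:290,290:400].astype(np.uint8),None,fx=6,fy=6,interpolation=cv2.INTER_CUBIC),'press')
S=r.calibration('scene');o=np.array([.493,.2825]);e=np.array([.956,-.292])
for z in range(20,40,2):
    t=np.arcsin(z/140); print(z,proj(S,[*(o+.14*np.cos(t)*e),.062+z/1e3]).round(2)-[.2,.6])
E
```

```text
(array([335.18733509, 238.64379947]), 31) (array([333.32653061, 241.36054422]), 21) [0.43961496 0.29922765 0.06393429] [-5.8320892   1.70231251  7.66652399]
20 [332.34 244.93]
22 [332.47 244.28]
24 [332.6  243.63]
26 [332.73 242.97]
28 [332.87 242.3 ]
30 [333.01 241.62]
32 [333.16 240.93]
34 [333.32 240.24]
36 [333.47 239.54]
38 [333.64 238.83]
```

View pics/press.png

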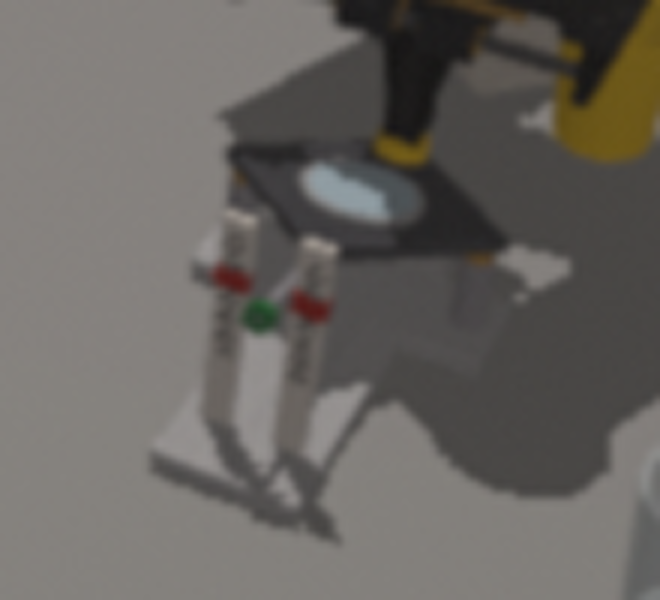

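The pointer tip (333.3,241.4) has risen about 31 mm. The band centre is at a rise of 31–34 mm (scene estimate 31, wrist estimate 34). I'll press slightly further and hold.

Emit:
{"fn": "carry_out", "kwargs": {
  "steps": [
    [[0,0,0.05],0],
    [[0,0,0.1],0],
    [[0,0,0.1],0],
    [[0,0,0.1],0],
    [[0,0,0.1],0],
    [[0,0,0.1],0],
    [[0,0,0.1],0],
    [[0,0,0.1],0]
  ]
}}

```text
time_s: 7.55
tcp_pos: [0.4395, 0.2993, 0.0638]
ee_rot: [[0.953, -0.304, -0.0], [-0.304, -0.953, 0.002], [-0.001, -0.002, -1.0]]
wrist_force: [-4.4, -1.0, 8.2]
gripper_width: 0.004
```

```bash
python3 - <<'E'
from h import *
a,red,grn=blobs();s=r.sense();print(red,grn,s['tcp_pos'],s['wrist_force'])
E
```

```text
(array([335.29427083, 238.66927083]), 32) (array([333.12209302, 241.5755814 ]), 21) [0.43954162 0.29926816 0.06383763] [-4.16089992 -0.66321771  7.50431216]
```

Emit:
{"fn": "carry_out", "kwargs": {
  "steps": [
    [[0,0,0.1],0],
    [[0,0,0.17],0],
    [[0,0,0.17],0],
    [[0,0,0.17],0],
    [[0,0,0.17],0],
    [[0,0,0.17],0],
    [[0,0,0.17],0],
    [[0,0,0.17],0],
    [[0,0,0.17],0],
    [[0,0,0.17],0],
    [[0,0,0.17],0],
    [[0,0,0.17],0],
    [[0,0,0.17],0]
  ]
}}

```text
time_s: 8.9
tcp_pos: [0.4395, 0.2993, 0.063]
ee_rot: [[0.953, -0.303, -0.0], [-0.303, -0.953, 0.002], [-0.001, -0.002, -1.0]]
wrist_force: [-4.1, -0.9, 8.8]
gripper_width: 0.01
```

```bash
python3 - <<'E'
from h import *
a,red,grn=blobs();s=r.sense();print(red,grn,s['tcp_pos'],s['wrist_force'])
E
```

```text
(array([335.16578947, 238.62894737]), 31) (array([333.44      , 240.41333333]), 20) [0.43948372 0.29930999 0.06303069] [-3.95163638 -1.14172631  8.46778968]
```

The rise is now about 33 mm, within the band by both estimates. I'll hold about a second more, then lift straight up.

Emit:
{"fn": "carry_out", "kwargs": {
  "steps": [
    [[0,0,0.08],0],
    [[0,0,0.08],0],
    [[0,0,0.08],0],
    [[0,0,0.08],0],
    [[0,0,0.08],0],
    [[0,0,0.08],0],
    [[0,0,0.08],0],
    [[0,0,0.08],0],
    [[0,0,-0.3],0],
    [[0,0,-0.8],0],
    [[0,0,-1.3],0],
    [[0,0,-2],0],
    [[0,0,-3.5],0],
    [[0,0,-6],0],
    [[0,0,-9],0],
    [[0,0,-11.5],0],
    [[0,0,-12],0],
    [[0,0,-12],0],
    [[0,0,-12],0]
  ]
}}

```text
time_s: 10.85
tcp_pos: [0.4387, 0.2985, 0.1817]
ee_rot: [[0.953, -0.304, -0.002], [-0.304, -0.953, 0.0], [-0.002, 0.0, -1.0]]
wrist_force: [0.3, -0.3, -0.8]
gripper_width: 0.004
```

```bash
python3 - <<'E'
from h import *
a,red,grn=blobs();s=r.sense();print(red,grn,s['tcp_pos'],s['wrist_force'],s['time_s'])
save(a.astype(np.uint8),'end')
E
```

```text
(array([335.11286089, 238.60892388]), 31) (array([331.32222222, 251.        ]), 15) [0.43870057 0.29841618 0.18144651] [-0.3653462  -0.12467784  0.00497904] 10.9
```

View pics/end.png

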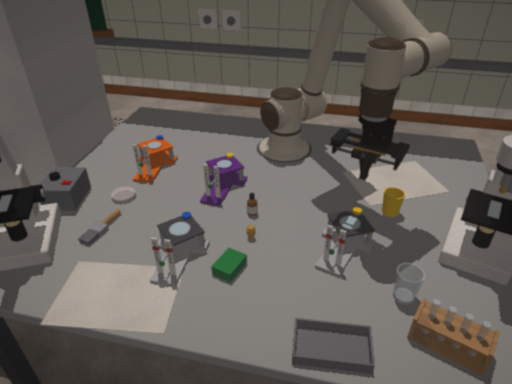

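The pointer is back at its rest pixel (331.3,251.0), nothing else has moved and the arm is clear.

```bash
python3 -c "
from station import r
print(r.finish_job())"
```

```text
the job is handed in; nothing more can be done
None
```

I pressed the yellow pad with the closed fingertips until the green pointer stood level with the red band, held it there, then lifted straight off. The job is handed in, at about 11 s of the 38 s allowed.

- **Hold on the band:** My two estimates of the band centre disagreed slightly: about 31 mm above the pointer's rest height from the scene camera and about 34 mm from the wrist camera. The pointer was held at about 31 mm and then about 33 mm, for over 2 s in all. Both heights lie within the band's ±6 mm of either estimate, and it was never driven above the band. I did not resolve the 3 mm difference any further.
- **Force:** The highest vertical force read while pressing was about 9 N, and the wrist force stayed far below its limit.
- **Release:** After lifting off, the pointer was back at its rest position in the scene picture, pixel (331.3, 251.0), the same as before. The wrist force read about zero, and the last picture shows everything else where it stood.

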